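# Shut the seed feeder and hold its locking pin through both eyes

### The arm

A 6-joint arm with a two-finger parallel gripper is mounted at the origin on the work surface. World frame = base frame: x ahead of the robot, y to its left, z up, the work surface at z = 0. Lengths are in m, angles in rad, forces in N, time in s.
With the tool pointing down it reaches from about 0.375 to 0.9 m from the base axis. Payload 3.1 kg.
Tool frame: the origin (TCP) lies between the finger pads; the fingertips stand 25 mm ahead of it and the grasp point (between the pads) lies 6 mm ahead of it; y points along the fingers, x is the direction in which the jaws open and shut, and the axes are right-handed (so a half turn about y gives the same grasp; the last joint's range is limited). The gripper opens to 87 mm and grips with 3 to 60 N. Pads are 19 mm wide; open, the fingers measure 117 mm over their backs; the gripper's body (75 mm by 190 mm) begins 51 mm behind the grasp point.
Start: joints at [-1.51, 0.527, 1.433, -0, 1.181, -0.178], TCP at [0.148, -0.607, 0.248] pointing down, gripper open.
Joint ranges: [-3.08, 3.08], [-0.75, 2.2], [0.22, 2.44], [-1.43, 4.57], [0, 2.65], [-2.85, 2.85]. Speed limits (rad/s): [2.79, 2.79, 3.14, 3.14, 3.14, 3.14].

### API

Orientations are given as a unit quaternion [x, y, z, w].
In Python, from rig import robot gives the robot as it stands.
- The arm moves only by the tool carry_out, never from a script. Its argument "moves" is a list of rows, each a list of 7 numbers: the opening, from 0 (shut) to 1 (fully open), then the shift along the tool's x, y, z in cm, then the turn, a rotation vector about the tool's x, y, z in rad. In form: [[grip, x, y, z, rx, ry, rz], ...]. A call has 1 to 20 rows; each row is the pose to reach, as a shift and turn from the pose commanded when the call began, along the tool's axes at that moment; what a row does not reach only later rows make up. A row lasts 1/10 s, in which the tool goes at most 50 mm and 8.59 degrees, less where a joint would pass 70% of its speed; a pose out of reach is approached as far as the arm can. A call with a gripper value outside its range is refused whole. The fingers move at their own pace and stop on an object; "force" is the grip in N (left out, the last holds). Time passes only in rows, so rows that repeat a pose let the fingers close. It gives the time, the measured TCP pose, the force and the opening at its end, in the units of the state.
- robot.get_obs(): the state, without advancing time (a new reading comes with each control period).
- robot.camera(name): name is "side" or "top" or "wrist"; returns the picture (420x560x3 uint8, red, green, blue); there is no depth.
- robot.camera_params(name): a dict with "fx", "fy", "cx", "cy" (pixels), "k1" (the pictures are not rectified: a ray, as slopes to the right and down, at radius r is drawn at 1 + k1 r^2 times it, then the intrinsics apply), "extrinsics" (4x4, takes a point from camera to world coordinates); the wrist camera has in their place "mount" (4x4, takes a point from camera to tool coordinates, whose origin is the TCP and whose axes are the tool frame's). Camera axes: x right, y down, z forward; pixel columns grow to the right and rows downward; lengths in m; the calibration is good to about 2 mm. A picture is of the moment at which its call begins: read the wrist's pose just before it. camera_params takes no time and is no camera call.
- robot.hand_in(): hands the job in, once; it reports no verdict.
The state is a dict: "time": time; "q": joint angles; "joint_velocities": joint speeds; "joint_torque": joint torques, N m; "position": TCP position; "tool_rot": TCP orientation; "ft_force": force on the tool from outside, world axes, zero at the start; "moment": the same for the moment, N m; "grip_width": finger opening in m.
Only numpy, scipy, OpenCV 4.12 (cv2) and the standard library are available. Lean on these libraries where they do the work, as an engineer would, in place of code of your own. Each camera call takes 0.05 s, during which the arm holds its last target.

### The job

Shut the wooden bird feeder: slide its cover fully home, then take the long locking pin out of its block and thread it from above through the eye in the steel bridge and on through the lower eye on the feeder's end. Finish while still gripping the pin in the air there, its tip sticking out about a finger's width below the lower eye and its wooden head about a finger's width clear above the upper eye, so that I can put the retaining clip on. Leave the short pin and everything else on the ledge where they stand.

Things in the scene. Friction and masses are not known exactly. Their poses are not given: they have to be found in the camera images.
- feeder: Fixed wooden seed box, 120 (x) x 200 (y) x 84 mm high; origin at the centre of its underside, on the work surface (z = 0). The cover slides along its y axis. At its -y end a steel bridge (outside width 136 mm, 30 mm along y, top 122 mm high) straddles the cover's path; its crossbar carries the upper eye, and a lug on the box's end carries the lower eye, both on one vertical axis at x 0, y -115 mm.
- cover (a joint): Slide of the flat wooden cover (98 x 200 x 6 mm, top 90 mm above the work surface) in metres: 0 = fully home (end stop, cover flush with the box), growing as it opens towards the feeder's -y, under the bridge, to at most 0.10. It starts partly open and stays where it is left; about 2 N moves it. While open it blocks the way between the two eyes.
- cover_knob (a point): Grip point of the round wooden knob on the cover: on its axis, 108 mm above the work surface. The knob is 26 mm in diameter and 36 mm high (90 to 126 mm above the work surface). With the cover home it stands at x 0, y +60 mm of the feeder; the cover's axes are the feeder's.
- eye_up (a point): Upper eye: centre of the hole's mouth on the top face of the bridge, 122 mm above the work surface. Vertical through hole of 14 mm diameter in a 32 x 32 mm steel plate 12 mm thick, its rim chamfered by 2 mm. Axes as the feeder's.
- eye_low (a point): Lower eye: centre of the hole's mouth on the top face of the lug, 60 mm above the work surface, exactly below the upper eye. Vertical through hole of 14 mm diameter in a 32 x 30 mm steel lug 14 mm thick (underside 46 mm above the work surface), chamfered by 2 mm. Axes as the feeder's.
- pin_head (a point): Long locking pin (loose, about 0.11 kg): centre of its wooden head, a round grip 24 mm in diameter and 34 mm high. Its z axis points up along the pin. The steel shank below is 10 mm in diameter and 120 mm long, so the head's underside is 120 mm and this point 137 mm above the tip. At the start it stands upright in a block, head underside 50 mm above the block's top; the vertical pull takes it out.
- pin_tip (a point): Lower end of the long pin's shank, on its axis; the last 10 mm taper from 10 to 4 mm diameter. z points up along the pin.
- block_long_top (a point): Centre of the top face of the fixed wooden block that holds the long pin: 70 x 70 x 80 mm high, with a vertical hole of 12 mm diameter, 70 mm deep, in the middle.
- block_short_top (a point): The same on the like block that holds the short pin.
- short_pin_head (a point): Centre of the head of the short pin, to be left alone: same head, shank only 80 mm, so the head stands just 10 mm above its block (too short for both eyes).
- canister_mid (a point): Bystander, centre of a white plastic flip-top canister, 84 mm in diameter, 154 mm high, standing.
- saucer_mid (a point): Bystander, centre of a glazed blue saucer, 110 mm in diameter, 18 mm high.
- brush_mid (a point): Bystander, middle of the head of a green hand brush lying on its bristles: 50 x 110 x 47 mm, handle a further 105 mm along its +y.
- scoop_mid (a point): Bystander, middle of the bowl of a steel scoop, 100 x 70 x 45 mm, handle 100 mm along its -x.
- jar_mid (a point): Bystander, centre of a closed glass jar, 60 mm in diameter, 100 mm high.
- dish_mid (a point): Bystander, centre of a small white bowl, 80 mm in diameter, 35 mm high.
Things that resemble listed ones, but are neither listed nor needed, are in the scene too. What is shaped like the part that bears pin_head but orange is not meant.

How it is judged:
On the way, in this order (a step that is already met when the one before it is completed fails the run):
1. the cover is fully home (value of joint cover below 0.006 m), for 0.2 s.
2. with the cover home, the long pin's tip has come down through the upper eye (z of pin_tip in the frame of eye_up below -0.016 m and horizontal distance between pin_tip and eye_up below 0.01 m and value of joint cover below 0.008 m).
3. the pin spans both eyes (value of joint cover below 0.008 m and z of pin_tip in the frame of eye_low between -0.052 and -0.022 m and horizontal distance between pin_tip and eye_low below 0.007 m and horizontal distance between pin_head and eye_up below 0.014 m), for 0.2 s.
At the end, for the whole second after the job is handed in: Cover within 8 mm of home; the long pin passes through both eyes, its tip 8 to 38 mm below the underside of the lower eye (so its head is 6 to 36 mm clear above the upper eye), and the fingers still grip it, at rest (all of step 3 and contact force between the fingers and pin above 1 N and linear speed of pin below 0.03 m/s); the arm keeps its last pose, push and grip.
It fails at once if the short pin or another bystander has been moved (short pin over 30 mm, others over 40 mm) (distance of short_pin_head from where it was at the start of the episode above 0.03 m or distance of any of canister_mid, saucer_mid, brush_mid, scoop_mid, jar_mid, dish_mid from where it was at the start of the episode above 0.04 m).
It also fails if it takes over 64 s, if anything falls off the work surface, if the arm or the gripper's body presses on something with over 40 N, if the wrist force passes 120 N, or if a joint passes its speed limit or range.

## Working session

There is one attempt and no reset: what is moved stays moved. The work goes in short steps, Python scripts to look and compute and a tool call to move; the robot and the scene stay as the last step left them, time stands still between calls to the robot, and variables do not carry over. Pictures are saved under pics/ and viewed, and the job is handed in when it is done.

Besides the shell and the picture viewer there is one more tool, called after "Emit:" by a JSON object that holds its "fn" and its "kwargs". carry_out: Moves the arm, as the interface text tells. Its arguments: {"type":"object","properties":{"moves":{"type":"array"},"force":{"type":"number"}},"required":["moves"]}

```bash
ls; mkdir -p pics; python3 - <<'E'
from rig import robot
import cv2
o=robot.get_obs()
for k,v in o.items(): print(k,v)
for n in ["side","top","wrist"]:
    print(n,robot.camera_params(n))
    cv2.imwrite(f"pics/{n}0.png",robot.camera(n)[:,:,::-1])
E
```

```text
pics
time 0.0
q [-1.51045384e+00  5.28445629e-01  1.43390088e+00 -4.92308288e-05
  1.18138137e+00 -1.78545227e-01]
joint_velocities [ 0.00061825 -0.00052805 -0.00037976 -0.00179156  0.00181916  0.00043119]
joint_torque [-4.54209166e-04 -4.40043283e+01 -1.76591134e+01  6.33994024e-02
  5.83125022e-02 -1.79783856e-04]
position [ 0.14783585 -0.60656698  0.24658464]
tool_rot [-0.55546761  0.43736543 -0.43633867  0.55657504]
ft_force [-0.64801392 -0.42984662 -0.13852468]
moment [0.02217032 0.01299182 0.00057203]
grip_width 0.08711704883730038
side {'fx': 479.4264667830019, 'fy': 479.4264667830019, 'cx': 280.3966632844371, 'cy': 208.4333054611441, 'k1': -0.06081201784817553, 'extrinsics': array([[ 0.99229818, -0.07522282,  0.09841676,  0.45269832],
       [-0.1222211 , -0.46526289,  0.87669404, -0.94252653],
       [-0.02015773, -0.8819705 , -0.47087333,  0.62210477],
       [ 0.        ,  0.        ,  0.        ,  1.        ]])}
top {'fx': 405.35504299018294, 'fy': 405.35504299018294, 'cx': 281.36360248558515, 'cy': 210.62955122999134, 'k1': -0.04287514655390948, 'extrinsics': array([[ 0.00448426, -0.99716929,  0.07505527,  0.48659674],
       [-0.99972978, -0.00618242, -0.02240837,  0.00860643],
       [ 0.02280896, -0.0749345 , -0.99692757,  1.00581555],
       [ 0.        ,  0.        ,  0.        ,  1.        ]])}
wrist {'fx': 301.21251457597907, 'fy': 301.21251457597907, 'cx': 275.19190683849325, 'cy': 208.56174966316402, 'k1': -0.056553911464595596, 'mount': array([[ 9.99999253e-01, -9.19570558e-04,  8.04658957e-04,
         1.08675769e-03],
       [-1.01564753e-03, -2.59393096e-01,  9.65771293e-01,
        -1.37267321e-01],
       [-6.79371868e-04, -9.65771389e-01, -2.59393836e-01,
         7.13059184e-02],
       [ 0.00000000e+00,  0.00000000e+00,  0.00000000e+00,
         1.00000000e+00]])}
```

View pics/side0.png

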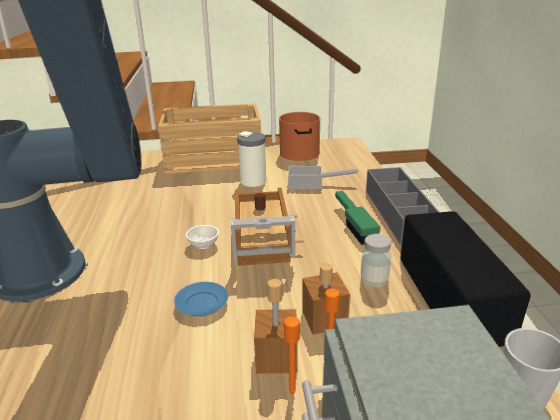

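View pics/top0.png

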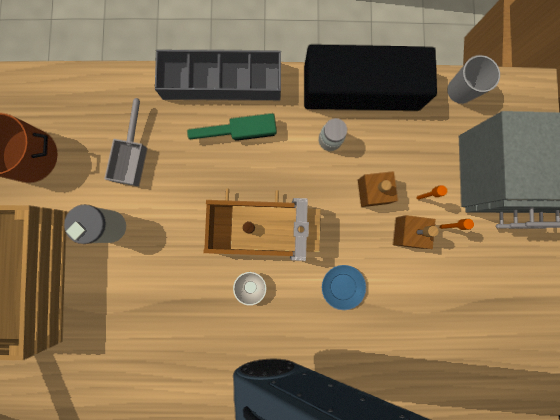

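View pics/wrist0.png

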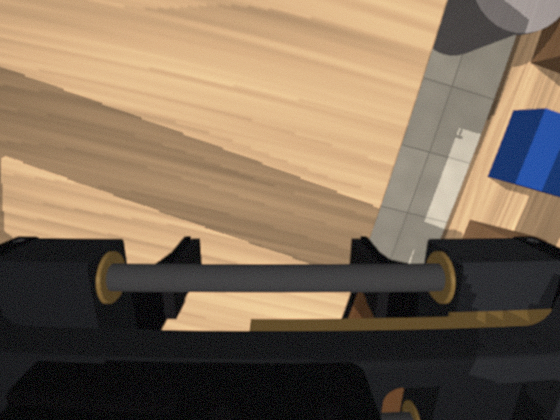

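```bash
cat > h.py <<'E'
import numpy as np, cv2
from scipy.spatial.transform import Rotation as R
from rig import robot
def T_of(o):
    T=np.eye(4);T[:3,:3]=R.from_quat(o["tool_rot"]).as_matrix();T[:3,3]=o["position"];return T
def camT(name,o=None):
    p=robot.camera_params(name)
    return (p["extrinsics"] if name!="wrist" else T_of(o)@p["mount"]),p
def ray(name,uv,o=None):
    T,p=camT(name,o); 
    d=np.array([(uv[0]-p["cx"])/p["fx"],(uv[1]-p["cy"])/p["fy"]]);s=d.copy()
    for _ in range(20): s=d/(1+p["k1"]*(s@s))
    v=T[:3,:3]@np.array([s[0],s[1],1]);return T[:3,3],v/np.linalg.norm(v)
def onz(name,uv,z,o=None):
    c,v=ray(name,uv,o);return c+v*(z-c[2])/v[2]
def proj(name,P,o=None):
    T,p=camT(name,o);P=np.atleast_2d(P);q=(P-T[:3,3])@T[:3,:3];s=q[:,:2]/q[:,2:]
    s=s*(1+p["k1"]*(s**2).sum(1,keepdims=True));return s*[p["fx"],p["fy"]]+[p["cx"],p["cy"]]
def meet(rays):
    A=np.zeros((3,3));b=np.zeros(3)
    for c,v in rays:
        M=np.eye(3)-np.outer(v,v);A+=M;b+=M@c
    x=np.linalg.solve(A,b);return x,[np.linalg.norm((np.eye(3)-np.outer(v,v))@(x-c)) for c,v in rays]
def crop(src,dst,x0,y0,x1,y1,s):
    im=cv2.imread(src)[y0:y1,x0:x1];cv2.imwrite(dst,cv2.resize(im,None,fx=s,fy=s,interpolation=cv2.INTER_CUBIC))
E
python3 - <<'E'
from h import *
crop("pics/top0.png","pics/tA.png",195,180,335,270,5)
crop("pics/top0.png","pics/tB.png",350,160,490,260,5)
crop("pics/side0.png","pics/sA.png",220,170,380,290,5)
crop("pics/side0.png","pics/sB.png",240,250,380,400,4)
E
```

```text
(no output)
```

View pics/tA.png

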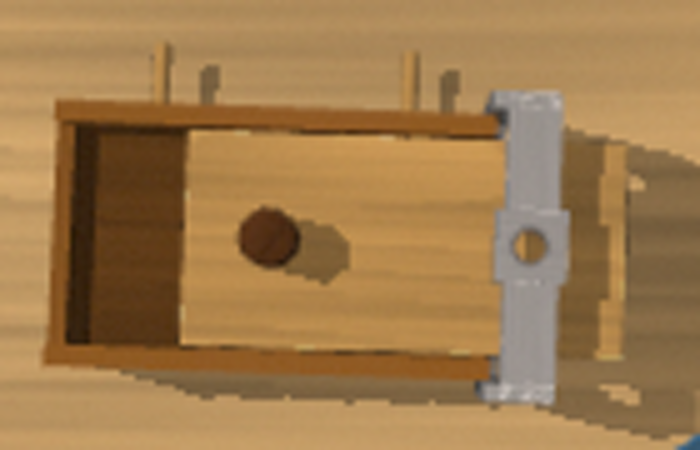

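View pics/tB.png

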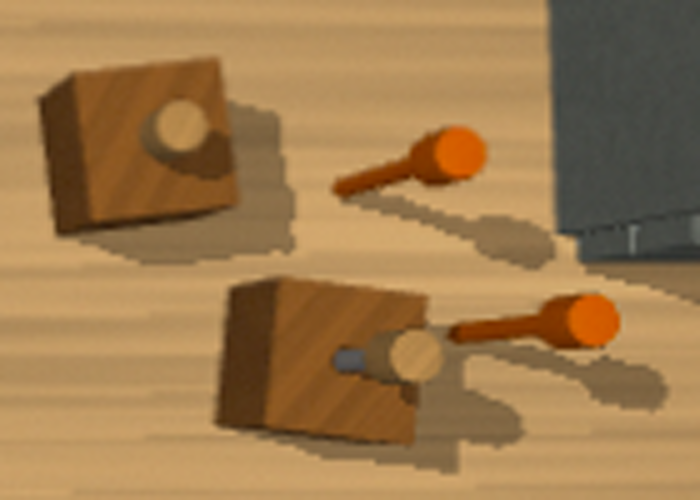

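View pics/sA.png

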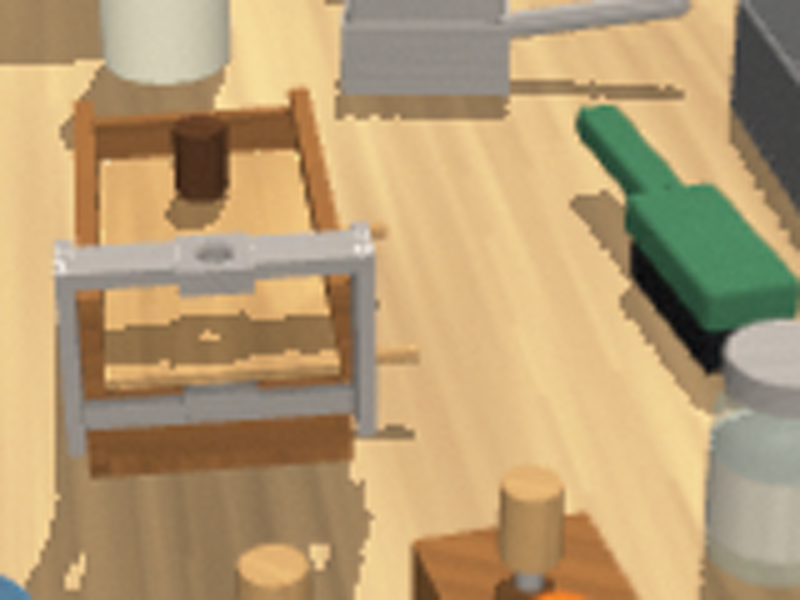

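View pics/sB.png

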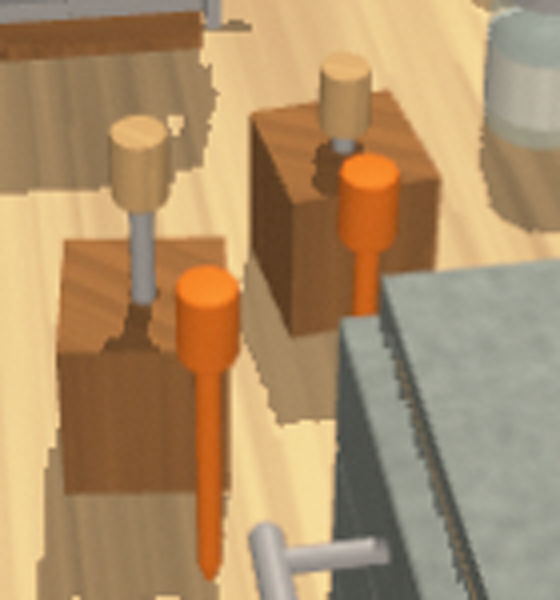

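```bash
python3 - <<'E'
from h import *
np.set_printoptions(precision=4,suppress=True)
def c(x,y,x0,y0,s): return (x/s+x0-.5+.5/s, y/s+y0-.5+.5/s)
t={'knob':(c(269,238,195,180,5),.126),'eye':(c(530,246,195,180,5),.122),'pin':(c(417,356,350,160,5),.164),'short':(c(183,126,350,160,5),.124)}
s={'knob':c(201,130,220,170,5),'eye':c(214,253,220,170,5),'pin':c(138,133,240,250,4),'short':c(346,68,240,250,4)}
for k in t:
    a=onz("top",*t[k]); b=onz("side",s[k],t[k][1]); x,r=meet([ray("top",t[k][0]),ray("side",s[k])])
    print(k,a,b,'meet',x,r)
for n,(p) in {'bl':(277,279),'br':(428,297),'fr':(413,443),'fl':(268,428)}.items(): print(n,onz("top",c(*p,350,160,5),.08))
for n,p in {'corners TR':(562,94),'BR':(551,401),'TL':(508,94),'BL':(500,401)}.items(): print(n,onz("top",c(*p,195,180,5),.122))
for n,p in {'fr far L':(58,100),'near L':(45,363)}.items(): print(n,onz("top",c(*p,195,180,5),.084))
for n,p in {'o1 tip':(338,190),'o2 tip':(455,334)}.items(): print(n,onz("top",c(*p,350,160,5),.0))
o=robot.get_obs();print(T_of(o))
E
```

```text
knob [0.5164 0.0601 0.126 ] [0.5169 0.0515 0.126 ] meet [0.517  0.0604 0.1216] [np.float64(0.0004864515585867487), np.float64(0.0004864515585867868)]
eye [ 0.5136 -0.0534  0.122 ] [ 0.513  -0.0579  0.122 ] meet [ 0.5135 -0.0536  0.1196] [np.float64(0.00019353166305784072), np.float64(0.0001935316630577145)]
pin [ 0.5094 -0.33    0.164 ] [ 0.5083 -0.335   0.164 ] meet [ 0.509  -0.3311  0.1611] [np.float64(0.0004035329262145261), np.float64(0.0004035329262142622)]
short [ 0.6117 -0.243   0.124 ] [ 0.6108 -0.2482  0.124 ] meet [ 0.612  -0.2438  0.1209] [np.float64(0.00020620679027356941), np.float64(0.0002062067902734792)]
bl [ 0.547  -0.2985  0.08  ]
br [ 0.539  -0.3696  0.08  ]
fr [ 0.4715 -0.361   0.08  ]
fl [ 0.4782 -0.2931  0.08  ]
corners TR [ 0.5804 -0.0674  0.122 ]
BR [ 0.4464 -0.0627  0.122 ]
TL [ 0.5802 -0.0437  0.122 ]
BL [ 0.4463 -0.0405  0.122 ]
fr far L [0.5801 0.1594 0.084 ]
near L [0.4608 0.1631 0.084 ]
o1 tip [ 0.5975 -0.3572  0.    ]
o2 tip [ 0.5249 -0.4158  0.    ]
[[ 0.2365 -0.0001  0.9716  0.1478]
 [-0.9716  0.0017  0.2365 -0.6067]
 [-0.0017 -1.      0.0003  0.2468]
 [ 0.      0.      0.      1.    ]]
```

```bash
python3 - <<'E'
from h import *
np.set_printoptions(precision=4,suppress=True)
x,r=meet([ray("top",(461,206)),ray("side",(335.5,318.5))]);print("grey corner",x,r)
c=lambda x,y,x0,y0,s:(x/s+x0-.5+.5/s, y/s+y0-.5+.5/s)
print("o2 top",meet([ray("top",c(593,321,350,160,5)),ray("side",c(207,288,240,250,4))]))
print("o1 top",meet([ray("top",c(462,153,350,160,5)),ray("side",c(369,174,240,250,4))]))
E
```

```text
grey corner [ 0.5779 -0.4057  0.1408] [np.float64(0.013653463992962552), np.float64(0.013653463992962554)]
o2 top (array([ 0.5247, -0.4132,  0.1506]), [np.float64(0.0003338033610469866), np.float64(0.0003338033610469403)])
o1 top (array([ 0.5969, -0.3572,  0.1506]), [np.float64(0.00042651339577655124), np.float64(0.00042651339577641164)])
```

Emit:
{"fn": "carry_out", "kwargs": {"moves": [[1,-8,-3.3,8,0,0.1,0],[1,-55.9,-3.3,51.6,0,0.27,0],[1,-55.9,-3.3,51.6,0,0.27,0],[1,-55.9,-3.3,51.6,0,0.27,0],[1,-55.9,-3.3,51.6,0,0.27,0],[1,-55.9,-3.3,51.6,0,0.27,0],[1,-55.9,-3.3,51.6,0,0.27,0],[1,-55.9,-3.3,51.6,0,0.27,0],[1,-55.9,-3.3,51.6,0,0.27,0],[1,-55.9,-3.3,51.6,0,0.27,0],[1,-55.9,-3.3,51.6,0,0.27,0],[1,-55.9,-3.3,51.6,0,0.27,0],[1,-55.9,-3.3,51.6,0,0.27,0],[1,-55.9,-3.3,51.6,0,0.27,0],[1,-55.9,-3.3,51.6,0,0.27,0],[1,-55.9,-3.3,51.6,0,0.27,0],[1,-55.9,-3.3,51.6,0,0.27,0],[1,-55.9,-3.3,51.6,0,0.27,0],[1,-55.9,-3.3,51.6,0,0.27,0],[1,-55.9,-3.3,51.6,0,0.27,0]]}}

```text
time: 2.15
position: [0.5164, 0.0565, 0.2805]
tool_rot: [-0.492, 0.508, -0.508, 0.491]
ft_force: [0.2, 0.5, 0.4]
grip_width: 0.0868
```

```bash
python3 - <<'E'
from h import *
o=robot.get_obs();cv2.imwrite("pics/w1.png",robot.camera("wrist")[:,:,::-1])
np.set_printoptions(precision=4,suppress=True)
import json;json.dump({k:np.array(v).tolist() for k,v in o.items()},open("o1.json","w"))
print(T_of(o),o["q"])
E
```

```text
[[-0.0336 -0.0007  0.9994  0.5164]
 [-0.9994 -0.0002 -0.0336  0.0565]
 [ 0.0002 -1.     -0.0007  0.2805]
 [ 0.      0.      0.      1.    ]] [-0.1063  0.3449  1.6545 -0.0003  1.1428  1.4983]
```

View pics/w1.png

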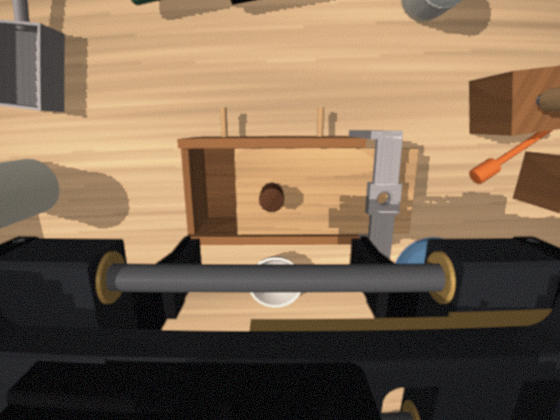

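```bash
python3 - <<'E'
from h import *
crop("pics/w1.png","pics/w1c.png",170,110,450,260,2.8)
E
```

```text
(no output)
```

View pics/w1c.png

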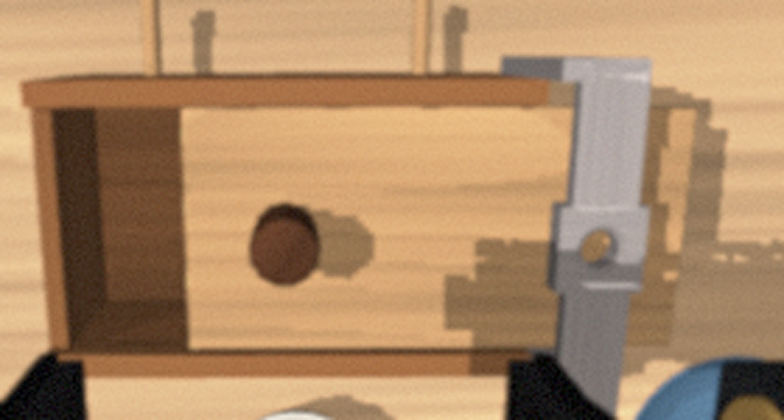

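```bash
python3 - <<'E'
from h import *
import json
o=json.load(open("o1.json"));np.set_printoptions(precision=4,suppress=True)
c=lambda x,y:(x/2.8+170-.32,y/2.8+110-.32)
print("knob",onz("wrist",c(285,252),.126,o),"eye",onz("wrist",c(598,247),.122,o))
for p in [(24,84),(575,86)]: print(onz("wrist",c(*p),.084,o))
print(onz("wrist",c(650,60),.122,o))
k=meet([ray("wrist",c(285,252),o),ray("top",(248.4,227.2))]);print(k)
E
```

```text
knob [0.5188 0.0589 0.126 ] eye [ 0.5159 -0.0545  0.122 ]
[0.5796 0.1588 0.084 ]
[ 0.5715 -0.0557  0.084 ]
[ 0.5815 -0.0691  0.122 ]
(array([0.5168, 0.0598, 0.1179]), [np.float64(0.0007689838618484047), np.float64(0.0007689838618484084)])
```

Emit:
{"fn": "carry_out", "kwargs": {"moves": [[1,-0.3,4,0.1,0,0,0],[1,-0.3,8,0.1,0,0,0],[1,-0.3,12,0.1,0,0,0],[1,-0.3,14,0.1,0,0,0],[1,-0.3,15.9,0.1,0,0,0],[1,-0.3,15.9,0.1,0,0,0],[0.2,-0.3,15.9,0.1,0,0,0],[0.1,-0.3,15.9,0.1,0,0,0],[0.1,-0.3,15.9,0.1,0,0,0],[0.1,-0.3,15.9,0.1,0,0,0],[0.1,-0.3,15.9,0.1,0,0,0],[0.1,-0.3,15.9,0.1,0,0,0]], "force": 15}}

```text
time: 3.4
position: [0.5182, 0.061, 0.1219]
tool_rot: [0.492, -0.508, 0.508, -0.492]
ft_force: [0.2, 0.0, 0.6]
grip_width: 0.0469
```

Emit:
{"fn": "carry_out", "kwargs": {"moves": [[0.1,0,0,0,0,0,0],[0.1,0,0,0,0,0,0],[0.1,0,0,0,0,0,0],[0.1,0,0,0,0,0,0]]}}

```text
time: 3.8
position: [0.518, 0.0609, 0.1215]
tool_rot: [-0.492, 0.508, -0.508, 0.492]
ft_force: [-0.9, -0.1, 0.9]
grip_width: 0.0253
```

Emit:
{"fn": "carry_out", "kwargs": {"moves": [[0.1,-1,0,0,0,0,0],[0.1,-2,0,0,0,0,0],[0.1,-3,0,0,0,0,0],[0.1,-4,0,0,0,0,0],[0.1,-4.7,0,0,0,0,0],[0.1,-5.2,0,0,0,0,0],[0.1,-5.6,0,0,0,0,0],[0.1,-5.8,0,0,0,0,0],[0.1,-5.8,0,0,0,0,0]]}}

```text
time: 4.7
position: [0.5198, 0.1194, 0.1215]
tool_rot: [-0.492, 0.508, -0.508, 0.492]
ft_force: [-0.6, 2.3, 0.2]
grip_width: 0.0254
```

Emit:
{"fn": "carry_out", "kwargs": {"moves": [[0.1,-0.2,0,0,0,0,0],[0.1,-0.4,0,0,0,0,0],[0.1,-0.5,0,0,0,0,0],[0.1,-0.5,0,0,0,0,0]]}}

```text
time: 5.1
position: [0.5199, 0.1206, 0.1215]
tool_rot: [0.494, -0.506, 0.508, -0.491]
ft_force: [-1.0, -13.0, -0.0]
grip_width: 0.0257
```

Emit:
{"fn": "carry_out", "kwargs": {"moves": [[0.1,0.35,0,0,0,0,0],[0.7,0.35,0,0,0,0,0],[0.7,0.35,0,0,0,0,0],[0.7,0.35,0,0,0,0,0],[0.7,0.35,0,0,0,0,0],[0.7,0.35,-1,0,0,0,0],[0.7,0.35,-4,0,0,0,0],[0.7,0.35,-8,0,0,0,0],[0.7,0.35,-12,0,0,0,0],[0.7,0.35,-16,0,0,0,0]]}}

```text
time: 6.1
position: [0.5196, 0.1206, 0.2838]
tool_rot: [0.492, -0.508, 0.508, -0.492]
ft_force: [-0.1, -0.1, -0.8]
grip_width: 0.0605
```

```bash
python3 - <<'E'
from h import *
cv2.imwrite("pics/t2.png",robot.camera("top")[:,:,::-1])
crop("pics/t2.png","pics/t2c.png",150,130,490,330,2.2)
E
```

```text
(no output)
```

View pics/t2c.png

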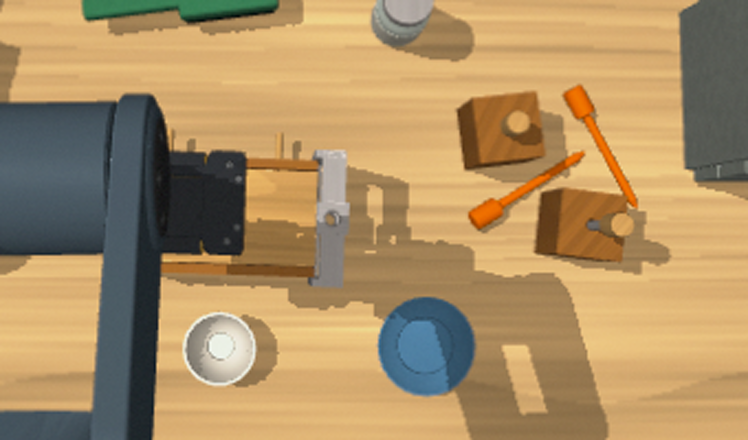

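The cover no longer sticks out past the bridge. Both orange decoys have toppled on their own and lie clear of the pin's block, whose head is at (622,224) in the crop. Next I move over the pin.

Emit:
{"fn": "carry_out", "kwargs": {"moves": [[0.7,45,0,0.5,0,0,0],[0.7,45,0,0.5,0,0,0],[0.7,45,0,0.5,0,0,0],[0.7,45,0,0.5,0,0,0],[0.7,45,0,0.5,0,0,0],[0.7,45,0,0.5,0,0,0],[0.7,45,0,0.5,0,0,0],[0.7,45,0,0.5,0,0,0],[0.7,45,0,0.5,0,0,0],[0.7,45,0,0.5,0,0,0],[0.7,45,0,0.5,0,0,0],[0.7,45,0,0.5,0,0,0]]}}

```text
time: 7.35
position: [0.5106, -0.3282, 0.2815]
tool_rot: [-0.492, 0.508, -0.507, 0.492]
ft_force: [0.2, 0.7, 0.4]
grip_width: 0.0611
```

```bash
python3 - <<'E'
from h import *
import json
o=robot.get_obs();cv2.imwrite("pics/w3.png",robot.camera("wrist")[:,:,::-1])
cv2.imwrite("pics/s3.png",robot.camera("side")[:,:,::-1])
json.dump({k:np.array(v).tolist() for k,v in o.items()},open("o3.json","w"))
np.set_printoptions(precision=4,suppress=True)
print(T_of(o),o["q"])
E
```

```text
[[-0.0306 -0.0006  0.9995  0.5106]
 [-0.9995  0.0013 -0.0306 -0.3282]
 [-0.0012 -1.     -0.0006  0.2815]
 [ 0.      0.      0.      1.    ]] [-0.7554  0.4677  1.4397  0.0005  1.2355  0.8458]
```

View pics/w3.png

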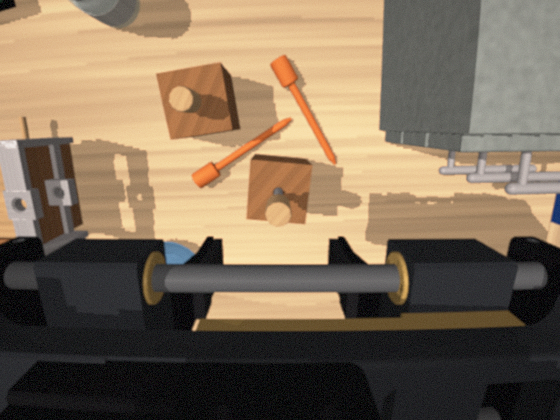

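View pics/s3.png

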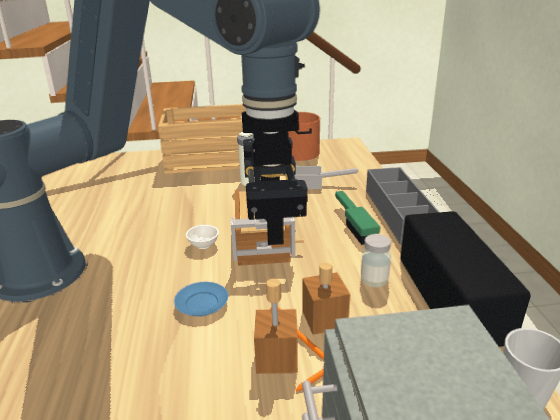

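```bash
python3 - <<'E'
from h import *
import json
np.set_printoptions(precision=4,suppress=True)
o=json.load(open("o3.json"));print(proj("side",[o["position"]]))
crop("pics/w3.png","pics/w3c.png",230,140,330,240,7)
E
```

```text
[[273.1069 215.3764]]
```

View pics/w3c.png

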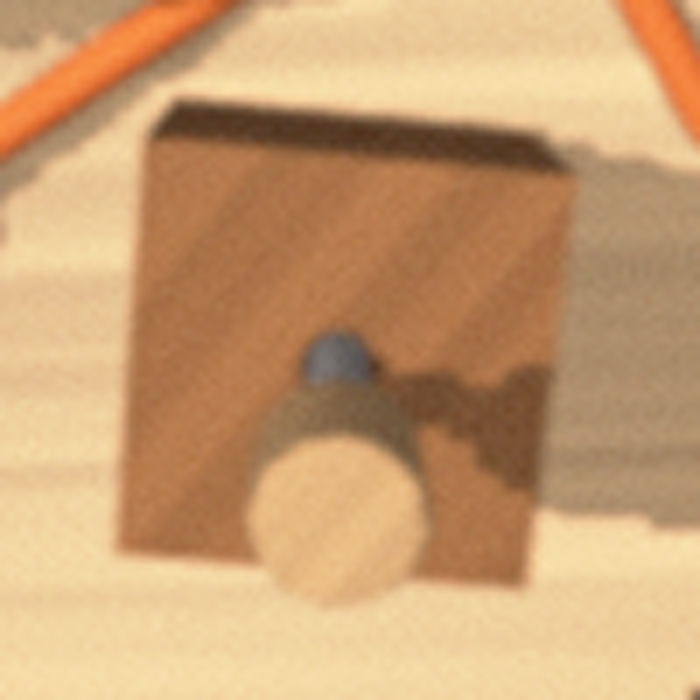

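```bash
python3 - <<'E'
from h import *
import json
np.set_printoptions(precision=4,suppress=True)
o=json.load(open("o3.json"));uv=(339/7+230-.43,519/7+140-.43)
P=onz("wrist",uv,.164,o);T=T_of(o)
print(P, T[:3,:3].T@(P-T[:3,3]))
print(meet([ray("wrist",uv,o),ray("top",(433,230.8))]))
E
```

```text
[ 0.509  -0.3316  0.164 ] [ 0.0036  0.1175 -0.0015]
(array([ 0.5089, -0.3312,  0.162 ]), [np.float64(0.0006220168484158743), np.float64(0.0006220168484158575)])
```

Emit:
{"fn": "carry_out", "kwargs": {"moves": [[0.7,0.35,4,-0.15,0,0,0],[0.7,0.35,8,-0.15,0,0,0],[0.7,0.35,10.5,-0.15,0,0,0],[0.7,0.35,12.5,-0.15,0,0,0],[0.7,0.35,12.5,-0.15,0,0,0],[0.1,0.35,12.5,-0.15,0,0,0],[0.1,0.35,12.5,-0.15,0,0,0],[0.1,0.35,12.5,-0.15,0,0,0],[0.1,0.35,12.5,-0.15,0,0,0],[0.1,0.35,12.5,-0.15,0,0,0],[0.1,0.35,12.5,-0.15,0,0,0],[0.1,0.35,12.5,-0.15,0,0,0],[0.1,0.35,12.5,-0.15,0,0,0],[0.1,0.35,12.5,-0.15,0,0,0]], "force": 30}}

```text
time: 8.85
position: [0.5095, -0.333, 0.1569]
tool_rot: [0.492, -0.508, 0.508, -0.492]
ft_force: [-0.5, 0.7, 4.1]
grip_width: 0.0231
```

Emit:
{"fn": "carry_out", "kwargs": {"moves": [[0.1,0,-1,0,0,0,0],[0.1,0,-2.5,0,0,0,0],[0.1,0,-4,0,0,0,0],[0.1,0,-6,0,0,0,0],[0.1,0,-8,0,0,0,0],[0.1,0,-10,0,0,0,0],[0.1,0,-12,0,0,0,0],[0.1,0,-14,0,0,0,0],[0.1,0,-15.5,0,0,0,0],[0.1,0,-15.5,0,0,0,0],[0.1,0,-15.5,0,0,0,0]]}}

```text
time: 9.95
position: [0.5089, -0.3329, 0.3113]
tool_rot: [-0.492, 0.508, -0.508, 0.492]
ft_force: [-0.6, -0.0, -0.9]
grip_width: 0.0234
```

```bash
python3 - <<'E'
from h import *
import json
o=robot.get_obs();cv2.imwrite("pics/w4.png",robot.camera("wrist")[:,:,::-1])
cv2.imwrite("pics/s4.png",robot.camera("side")[:,:,::-1])
json.dump({k:np.array(v).tolist() for k,v in o.items()},open("o4.json","w"))
np.set_printoptions(precision=4,suppress=True)
print(T_of(o),o["q"])
E
```

```text
[[-0.0313 -0.0005  0.9995  0.5089]
 [-0.9995  0.     -0.0313 -0.3329]
 [ 0.     -1.     -0.0005  0.3113]
 [ 0.      0.      0.      1.    ]] [-0.7627  0.4408  1.3994 -0.0004  1.3018  0.8395]
```

View pics/w4.png

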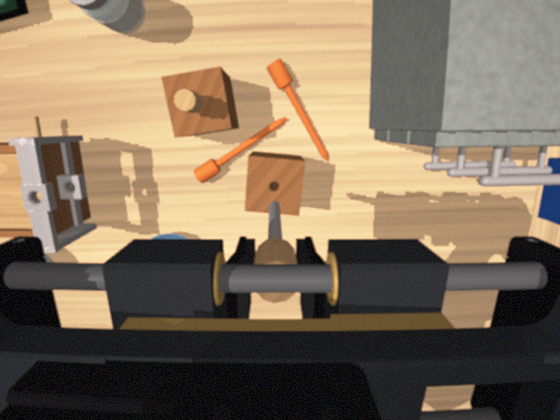

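View pics/s4.png

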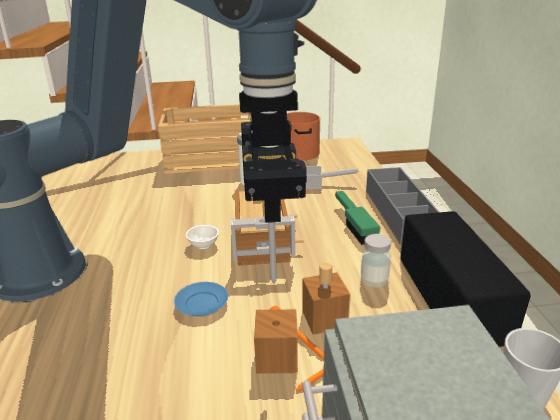

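Emit:
{"fn": "carry_out", "kwargs": {"moves": [[0.1,-4,0,0,0,0,0],[0.1,-8,0,0,0,0,0],[0.1,-12,0,0,0,0,0],[0.1,-16,0,-0.1,0,0,0],[0.1,-20,0,-0.2,0,0,0],[0.1,-24,0,-0.3,0,0,0],[0.1,-26.5,0,-0.3,0,0,0],[0.1,-27.9,0,-0.3,0,0,0],[0.1,-27.9,0,-0.3,0,0,0],[0.1,-27.9,1.5,-0.3,0,0,0],[0.1,-27.9,1.5,-0.3,0,0,0],[0.1,-27.9,1.5,-0.3,0,0,0]]}}

```text
time: 11.25
position: [0.515, -0.0552, 0.2962]
tool_rot: [-0.492, 0.508, -0.508, 0.491]
ft_force: [-0.3, 1.0, -1.5]
grip_width: 0.0229
```

```bash
cat > snap.py <<'E'
import sys,json
from h import *
n=sys.argv[1]
o=robot.get_obs()
for c in ["wrist","side","top"]: cv2.imwrite(f"pics/{c}{n}.png",robot.camera(c)[:,:,::-1])
json.dump({k:np.array(v).tolist() for k,v in o.items()},open(f"o{n}.json","w"))
np.set_printoptions(precision=4,suppress=True)
print(T_of(o),o["q"]); print(proj("wrist",(T_of(o)@[0,.147,0,1])[:3],o))
crop(f"pics/wrist{n}.png",f"pics/wrist{n}c.png",225,160,325,260,7)
crop(f"pics/side{n}.png",f"pics/side{n}c.png",215,170,325,280,6)
E
python3 snap.py 5
```

```text
[[-0.0327 -0.0012  0.9995  0.515 ]
 [-0.9995 -0.0001 -0.0327 -0.0552]
 [ 0.0002 -1.     -0.0011  0.2962]
 [ 0.      0.      0.      1.    ]] [-0.3226  0.3247  1.6373 -0.0005  1.1807  1.2811]
[[274.0292 203.9075]]
```

View pics/wrist5c.png

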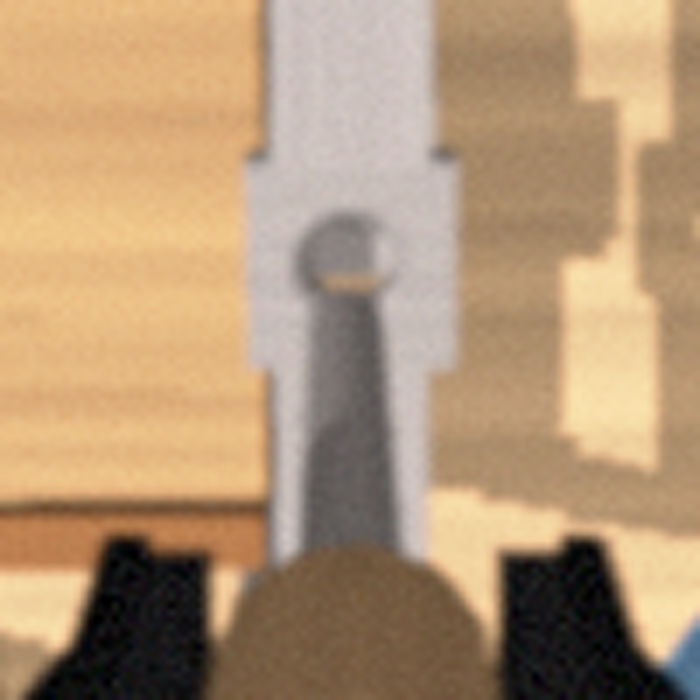

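View pics/side5c.png

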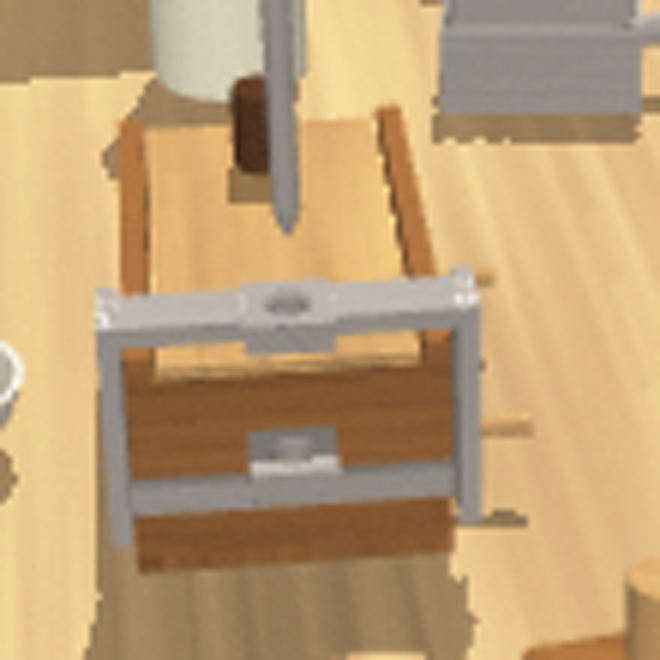

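```bash
python3 - <<'E'
from h import *
import json
np.set_printoptions(precision=4,suppress=True)
o=json.load(open("o5.json"));T=T_of(o)
c=lambda x,y:(x/7+225-.43,y/7+160-.43)
P=onz("wrist",c(348,256),.122,o);print("eye",P,"tool",T[:3,:3].T@(P-T[:3,3]))
for p in [(0,.147,0),(0,.137,.005),(.005,.137,0),(-.005,.137,0),(0,.1,0)]:
    q=proj("wrist",(T@[*p,1])[:3],o)[0];print(p,(q+.43-[225,160])*7)
cs=lambda x,y:(x/6+215-.42,y/6+170-.42)
es=onz("side",cs(288,304),.122);print("side eye",es,"tip",proj("side",(T@[0,.147,0,1])[:3]))
ts=cs(288,232);print("tip seen",ts, onz("side",ts,(T@[0,.147,0,1])[2]))
for b in [(247,160),(458,160),(247,370),(458,370)]: print(onz("wrist",c(*b),.122,o))
E
```

```text
eye [ 0.5164 -0.0555  0.122 ] tool [0.0002 0.1742 0.0016]
(0, 0.147, 0) [346.2142 310.3622]
(0, 0.137, 0.005) [345.9439 292.3751]
(0.005, 0.137, 0) [383.2007 328.495 ]
(-0.005, 0.137, 0) [308.814 328.562]
(0, 0.1, 0) [345.1026 408.0586]
side eye [ 0.5134 -0.0582  0.122 ] tip [[262.6336 208.2542]]
tip seen (262.58, 208.24666666666667) [ 0.5147 -0.0552  0.1492]
[ 0.5316 -0.0409  0.122 ]
[ 0.5305 -0.0725  0.122 ]
[ 0.499  -0.0394  0.122 ]
[ 0.4979 -0.0718  0.122 ]
```

Emit:
{"fn": "carry_out", "kwargs": {"moves": [[0.1,0.1,0,0.07,0,0,0],[0.1,0.1,1,0.07,0,0,0],[0.1,0.1,2,0.07,0,0,0],[0.1,0.1,2.7,0.07,0,0,0],[0.1,0.1,3.3,0.07,0,0,0],[0.1,0.1,3.7,0.07,0,0,0],[0.1,0.1,3.7,0.07,0,0,0]]}}

```text
time: 12.1
position: [0.5153, -0.0549, 0.2588]
tool_rot: [-0.492, 0.508, -0.507, 0.492]
ft_force: [0.3, 1.0, -1.2]
grip_width: 0.0231
```

```bash
python3 snap.py 6; python3 -c "
from h import *
for i in range(1): print(robot.get_obs()['ft_force'],robot.get_obs()['moment'])"
```

```text
[[-0.0311 -0.0015  0.9995  0.5153]
 [-0.9995  0.0005 -0.0311 -0.0549]
 [-0.0005 -1.     -0.0015  0.2588]
 [ 0.      0.      0.      1.    ]] [-0.322   0.3704  1.6838 -0.      1.089   1.2799]
[[274.0282 203.906 ]]
[ 0.33652908 -0.36905962 -0.97130207] [0.02591718 0.03835446 0.0248234 ]
```

View pics/wrist6c.png

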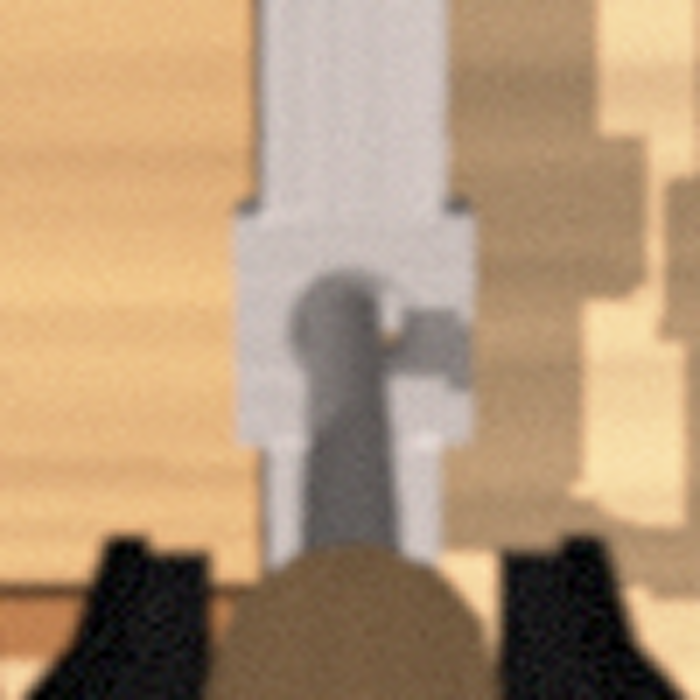

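View pics/side6c.png

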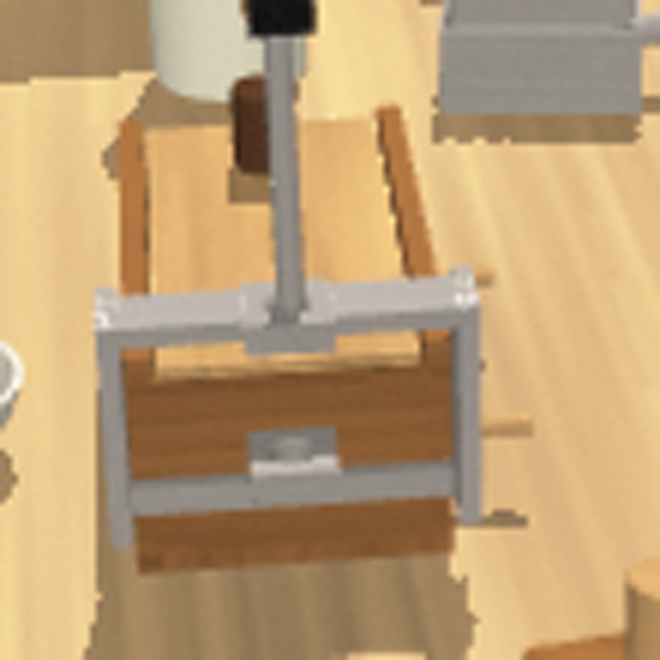

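Emit:
{"fn": "carry_out", "kwargs": {"moves": [[0.1,0.1,0,0,0,0,0],[0.1,0.1,1,0,0,0,0],[0.1,0.1,2,0,0,0,0],[0.1,0.1,3,0,0,0,0],[0.1,0.1,3.7,0,0,0,0],[0.1,0.1,3.7,0,0,0,0]]}}

```text
time: 12.85
position: [0.5148, -0.0558, 0.2209]
tool_rot: [-0.493, 0.509, -0.507, 0.492]
ft_force: [-0.4, 1.4, -1.1]
grip_width: 0.0232
```

```bash
python3 snap.py 7; python3 -c "
from h import *
print(robot.get_obs()['ft_force'],robot.get_obs()['moment'])"
```

```text
[[-0.0312 -0.0031  0.9995  0.5148]
 [-0.9995  0.001  -0.0312 -0.0558]
 [-0.0009 -1.     -0.0032  0.2209]
 [ 0.      0.      0.      1.    ]] [-0.324   0.4216  1.7262 -0.      0.9971  1.278 ]
[[274.0283 203.906 ]]
[ 0.37101074  0.01665332 -1.61686394] [0.02878145 0.0134758  0.03887973]
```

View pics/wrist7c.png

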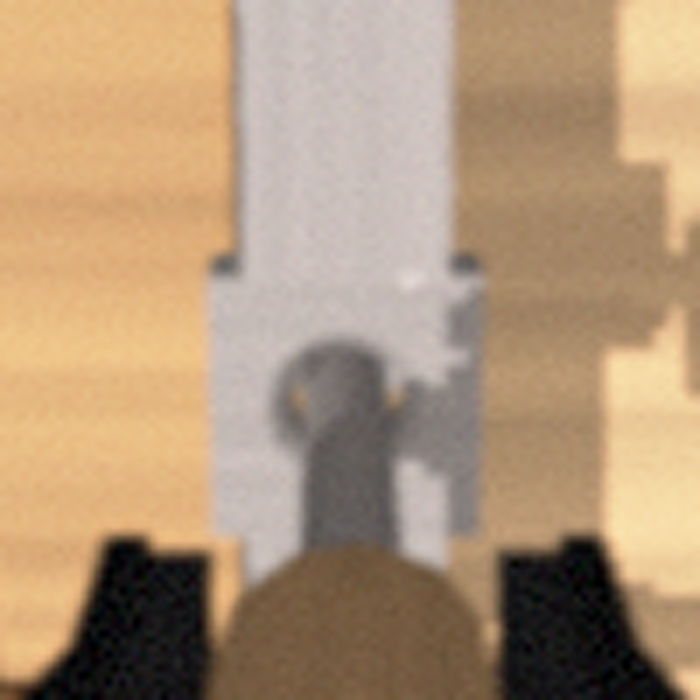

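View pics/side7c.png

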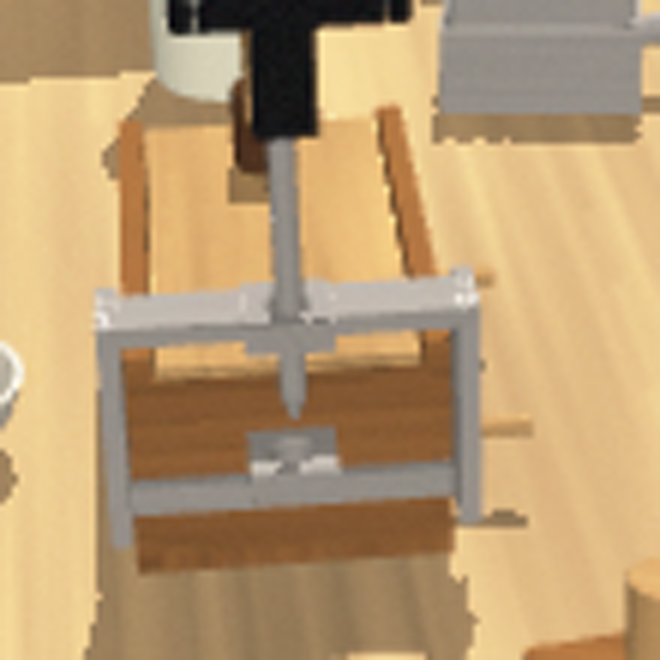

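Emit:
{"fn": "carry_out", "kwargs": {"moves": [[0.1,0,0.7,0,0,0,0],[0.1,0,1.4,0,0,0,0],[0.1,0,2,0,0,0,0],[0.1,0,2.5,0,0,0,0],[0.1,0,3,0,0,0,0],[0.1,0,3,0,0,0,0]]}}

```text
time: 13.6
position: [0.5152, -0.0559, 0.1917]
tool_rot: [-0.492, 0.508, -0.507, 0.492]
ft_force: [-0.7, -0.3, -1.9]
grip_width: 0.0235
```

Emit:
{"fn": "carry_out", "kwargs": {"moves": [[0.1,0,0.5,0,0,0,0],[0.1,0,1,0,0,0,0],[0.1,0,1.5,0,0,0,0],[0.1,0,2,0,0,0,0],[0.1,0,2,0,0,0,0],[0.1,0,2,0,0,0,0],[0.1,0,2,0,0,0,0]]}}

```text
time: 14.3
position: [0.5158, -0.0561, 0.1727]
tool_rot: [0.492, -0.508, 0.508, -0.492]
ft_force: [-0.7, 0.7, -1.1]
grip_width: 0.0233
```

```bash
python3 snap.py 8; python3 -c "
from h import *
print(robot.get_obs()['ft_force'],robot.get_obs()['moment'])
cs=lambda x,y:(x/6+215-.42,y/6+170-.42)
crop('pics/top8.png','pics/top8c.png',150,130,490,330,2.2)"
```

```text
[[-0.0312  0.0004  0.9995  0.5158]
 [-0.9995 -0.0001 -0.0312 -0.0561]
 [ 0.0001 -1.      0.0004  0.1727]
 [ 0.      0.      0.      1.    ]] [-0.3239  0.4946  1.7717  0.      0.8749  1.278 ]
[[274.0283 203.906 ]]
[-0.27529862  0.19838689 -0.23758178] [ 0.02195285 -0.02141983 -0.02136015]
```

View pics/side8c.png

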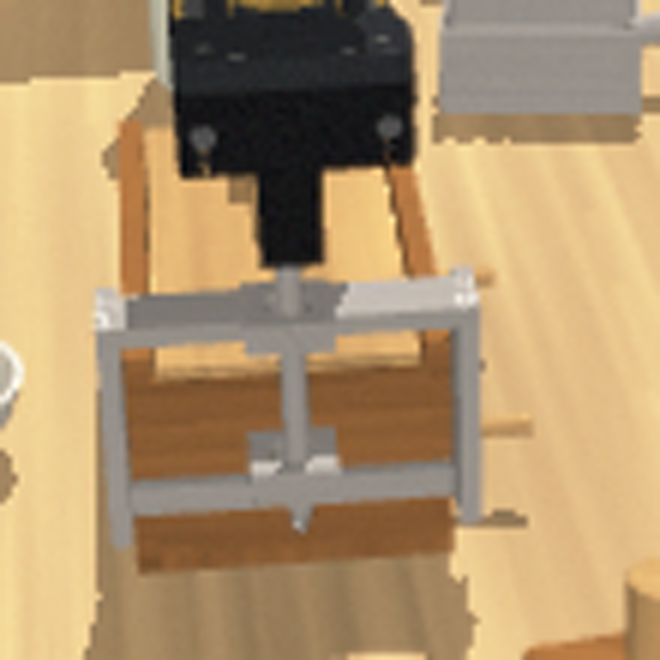

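View pics/side8.png

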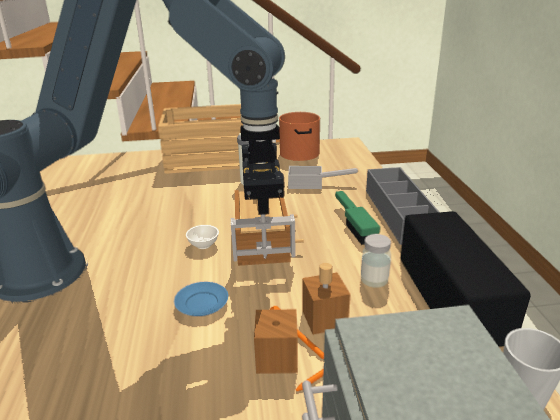

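View pics/wrist8.png

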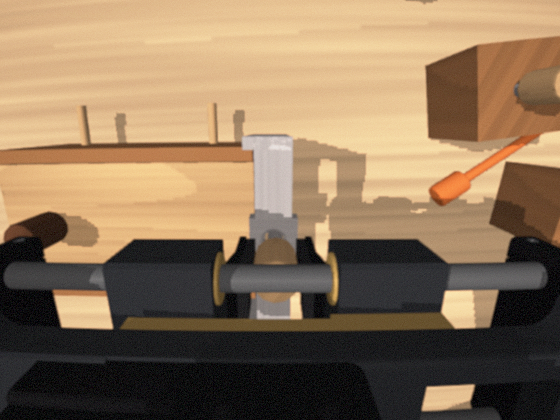

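```bash
python3 - <<'E'
from h import *
import json
o=json.load(open("o8.json"));p=(T_of(o)@[0,.147,0,1])[:3];print(p,proj("side",p))
c=(300/6+215-.42,530/6+170-.42);print(c,onz("side",c,.0257))
E
```

```text
[ 0.51586591 -0.05611284  0.02567624] [[265.25425299 257.44464894]]
(264.58, 257.9133333333333) [ 0.51420649 -0.0577701   0.0257    ]
```

Emit:
{"fn": "carry_out", "kwargs": {"moves": [[0.1,0,0,0,0,0,0],[0.1,0,0,0,0,0,0],[0.1,0,0,0,0,0,0],[0.1,0,0,0,0,0,0],[0.1,0,0,0,0,0,0]]}}

```text
time: 14.95
position: [0.5156, -0.056, 0.1726]
tool_rot: [-0.492, 0.508, -0.508, 0.492]
ft_force: [0.4, -0.6, -0.4]
grip_width: 0.0234
```

```bash
python3 -c "
from rig import robot
print(robot.hand_in())"
```

```text
the job is handed in; nothing more can be done
None
```

The feeder is shut and I handed the job in with the long pin through both eyes and still gripped. No verdict was reported, so the figures below are my own checks.

- **Cover:** I gripped the knob and slid the cover about 60 mm until it hit the end stop, at about 13 N. The top view then showed it no longer sticking out past the bridge.
- **Pin:** I pulled it straight out of its block, lined it up over the upper eye by camera, and lowered it through both eyes. Sideways force stayed under about 1.5 N all the way.
- **Last checks:**
  - The pin tip is about 20 mm below the lower eye's underside, and the side view shows it sticking out.
  - The head's underside is about 24 mm above the upper eye.
  - The grip holds at 0.023 m opening, commanded at 30 N, and outside forces are under 1 N.
- **Time:** The job finished at about 15 s of the 64 s allowed.

- **Camera disagreement:** The cameras disagreed by up to 5 mm on absolute positions. I set the final alignment from the relative position of pin and eye in the wrist view.
- **Orange pins:** The two orange lookalike pins fell over early in the run without the gripper going near them. They now lie on the ledge.
- **Everything else:** I saw no movement of the short pin or the other bystanders in the pictures, but I did not measure their positions again at the end.

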